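# Count brass rings through the tray's gate

## Robot

A 7-joint arm with a two-finger parallel gripper is mounted at the origin on the work surface. World frame = base frame: x ahead of the robot, y to its left, z up, the work surface at z = 0. Lengths are in m, angles in rad, forces in N, time in s.
With the tool pointing down it reaches from about 0.35 to 0.775 m from the base axis. Payload 3.1 kg.
Tool frame: the origin (TCP) lies between the finger pads; the fingertips stand 11 mm ahead of it and the grasp point (between the pads) lies 8 mm behind it; z points along the fingers, y is the line along which they close (so a half turn about z gives the same grasp; the last joint's range is limited). The gripper opens to 85 mm and grips with 20 to 120 N. Pads are 22 mm wide; open, the fingers measure 114 mm over their backs; the gripper's body (76 mm by 85 mm) begins 54 mm behind the grasp point. The pads swing forward as they close: fully open they stand 13 mm farther back than shut.
Start: joints at [1.222, 0.311, 0.014, 1.512, -0.004, 1.319, -0.027], TCP at [0.166, -0.524, 0.242] pointing down, gripper open.
Joint ranges: [-2.7, 2.7], [-0.3, 1.91], [-1.27, 1.3], [0.12, 2.57], [-1.44, 4.58], [0.2, 2.03], [-3.05, 3.05]. Speed limits (rad/s): [2.79, 2.79, 3.14, 3.14, 3.14, 3.14, 3.14].

## Interface

Orientations are given as [roll, pitch, yaw] about the fixed x, y, z axes, in that order (R = Rz(yaw) Ry(pitch) Rx(roll)).
In Python, from station import telemetry, optics, workorder, outline_of gives the robot as it stands. The module is installed in compiled form; this text tells all that it offers.
- The arm moves only by the shell command python3 -m jog 'ROWS' [OPENING] [FORCE]. ROWS is JSON, a list of rows, each an object with "linear": the shift along the world's x, y, z in mm, a list of three; "angular": the turn, a rotation vector about the world's x, y, z in rad, a list of three. A call has 1 to 20 rows; each row shifts and turns the commanded pose from where the row before left it; what a row does not reach is not made up. A row lasts 1/12 s, in which the tool goes at most 41.7 mm and 7.16 degrees, less where a joint would pass 70% of its speed; a pose out of reach is approached as far as the arm can. A call with a gripper value outside its range is refused whole. OPENING is the closure, from 0 (fully open) to 1 (shut), set as the call begins (- or left out, the last holds). The fingers move at their own pace and stop on an object; FORCE is the grip in N (left out, the last holds). Time passes only in rows, so rows that do not move let the fingers close. It gives the time, the measured TCP pose, the force, the opening and the grip force at its end, in the units of the state.
- telemetry.observe(): the state, without advancing time (a new reading comes with each control period).
- optics.capture(name): name is "side" or "top"; returns the picture (420x560x3 uint8, red, green, blue); there is no depth.
- optics.camera_info(name): a dict with "mtx" (3x3 intrinsics, pixels), "dist_coeffs" ([k1, k2, p1, p2, k3] as OpenCV has them; the pictures are not rectified), "rvec" (rotation vector, rad) and "tvec" (3), from world to camera coordinates, as OpenCV has them. Camera axes: x right, y down, z forward; pixel columns grow to the right and rows downward; lengths in m; the calibration is good to about 2 mm. A picture is of the moment at which its call begins. camera_info takes no time and is no camera call.
- workorder.finish_job(): hands the job in; it is judged then, once.
Trained networks look in the newest picture that a camera, given by its name, has taken for a name from the list of things; names that differ only in an ending like _2 or _b are one class to them, and where a whole thing is asked for, a point or a joint stands for the part that bears it (a point fixed in the world has none). Each returns a list of dicts, best first, with "conf" (0 to 1); they miss things now and then, are a little off and sometimes report something else, mostly with a low value. They report only what shows in the picture. A call takes as long as a camera call.
- outline_of(camera, label): "mask" (420x560 bool, what is visible of it) and "uv" ([column, row] in pixels, amid what is visible of it).
The state is a dict: "t": time; "joints": joint angles; "qvel": joint speeds; "effort": joint torques, N m; "eef_pos": TCP position; "orientation": TCP orientation; "wrist_force": force on the tool from outside, world axes, zero at the start; "moment": the same for the moment, N m; "finger_gap": finger opening in m; "gripper_force": force on a finger pad.
Only numpy, scipy, OpenCV 4.12 (cv2) and the standard library are available. Lean on these libraries where they do the work, as an engineer would, in place of code of your own. Each camera call takes 0.05 s, during which the arm holds its last target. There are 200 camera calls.

## Task

With the fingertips, push the three loose brass rings across the blue counting tray and through the gate between the yellow posts, one at a time, so that each drops into the slot behind it before the next one follows. Only slide them: do not lift any ring off the tray, and leave the steel adapter, the red plug and the other things on the bench where they are.

Things in the scene. Friction and masses are not known exactly. Their poses are not given: they have to be found in the camera images.
- tray: Blue counting tray fixed to the table, 350 (its x) by 290 mm. Origin on the table surface; x axis points to the gate (roughly to the robot's left), z up. Flat deck 75 mm above the table, clear from x -120 to +120 mm, y -135 to +135 mm, with rims 12 mm high at rear and sides. At x = 120 mm: gate wall, 6 mm thick, 24 mm above the deck, with one gap at y = 0, the gate.
- gate (a point): Middle of the gate, at deck height: 120 mm along x from the tray's origin, on the deck's edge. The gate is 54 mm wide, between two round yellow posts. The deck ends and the slot begins right here, at the near face of the gate wall: a ring falls in by itself once its centre is 5 to 10 mm past this point along the tray's x axis.
- slot (a point): Middle of the slot's floor, 45 mm beyond the gate. The slot is 60 mm wide, 90 mm long, its floor 71 mm below the deck; aluminium fences 24 mm higher than the deck stand on its other three sides.
- ring_a_center (a point): Centre of one of three equal loose brass spacer rings lying flat on the deck: 40 mm outer diameter, 18 mm hole, 10 mm thick, about 70 g (centre 5 mm above the deck). They slide with ordinary friction and stop when no longer pushed.
- ring_b_center (a point): Centre of one of three equal loose brass spacer rings lying flat on the deck: 40 mm outer diameter, 18 mm hole, 10 mm thick, about 70 g (centre 5 mm above the deck). They slide with ordinary friction and stop when no longer pushed.
- ring_c_center (a point): Centre of one of three equal loose brass spacer rings lying flat on the deck: 40 mm outer diameter, 18 mm hole, 10 mm thick, about 70 g (centre 5 mm above the deck). They slide with ordinary friction and stop when no longer pushed.
- adapter: Steel hose adapter standing on the blue deck near one end of the gate wall (it and the red plug may swap ends): hexagon foot 27 mm across flats and 14 mm high, round stem 18 mm in diameter, 40 mm tall in all. Loose, 90 g; leave it where it is. Origin: centre of its underside.
- plug: Red plastic plug standing on the blue deck near the other end of the gate wall: 30 mm in diameter, 32 mm tall, narrower on top. Loose, 60 g; leave it. Origin: centre of its underside.
- torch: Black pocket torch lying on the table to the right of the tray, 145 mm long, 36 mm thick at the head. Bystander. Origin: on the table under its middle, x axis along it.
- mirror: Inspection mirror lying on the table to the left of the tray: black handle, thin steel rod, round mirror 56 mm in diameter, 250 mm long in all, 16 mm high. Bystander. Origin: on the table under its middle, x axis towards the mirror.
- gauge: Black round pressure gauge with white dial lying face up on the table to the right of the tray, 92 mm in diameter, 30 mm high, with a brass stem towards its -x. Bystander. Origin: centre of its underside.
- valve: Brass valve with a red top knob standing on the table to the left of the tray, 40 mm in diameter, 80 mm tall. Bystander. Origin: centre of its underside.

How it is judged:
By the outcome, as a careful person would: the job done as asked, in the order asked, and still so for the second after the job is handed in, with the robot touching nothing.
It also fails if it takes over 54 s, if anything falls off the work surface, if the arm or the gripper's body presses on something with over 40 N, if the wrist force passes 120 N, or if a joint passes its speed limit or range.

## Working session

There is one attempt and no reset: what is moved stays moved. The work goes in short steps, Python scripts to look and compute and a shell command to move; the robot and the scene stay as the last step left them, time stands still between calls to the robot, and variables do not carry over. Pictures are saved under pics/ and viewed, at most 10 in all, crops included, and the job is handed in when it is done.

```bash
mkdir -p pics; cat > h.py <<'E'
import numpy as np, cv2
from station import telemetry, optics, workorder, outline_of
def ray(cam,uv):
    c=optics.camera_info(cam);K=np.array(c["mtx"],float);d=np.array(c["dist_coeffs"],float)
    R=cv2.Rodrigues(np.array(c["rvec"],float))[0];t=np.array(c["tvec"],float).ravel()
    p=cv2.undistortPoints(np.array([[uv]],float),K,d)[0,0]
    return -R.T@t, R.T@np.array([p[0],p[1],1])
def onz(cam,uv,z):
    o,r=ray(cam,uv); return o+r*(z-o[2])/r[2]
def proj(cam,P):
    c=optics.camera_info(cam)
    return cv2.projectPoints(np.array(P,float).reshape(-1,3),np.array(c["rvec"],float),np.array(c["tvec"],float),np.array(c["mtx"],float),np.array(c["dist_coeffs"],float))[0].reshape(-1,2)
def save(cam,n):
    im=optics.capture(cam); cv2.imwrite(f"pics/{n}.png",im[:,:,::-1]); return im
E
python3 - <<'E'
from h import *
print(telemetry.observe())
a=save("top","t0");b=save("side","s0")
for cam in("top","side"):
  print(cam,-cv2.Rodrigues(np.array(optics.camera_info(cam)["rvec"],float))[0].T@np.array(optics.camera_info(cam)["tvec"],float).ravel())
  for l,z in (("ring_a_center",.085),("adapter",.115),("plug",.107),("tray",.075)):
    for r in outline_of(cam,l)[:4]: print(l,round(r["conf"],2),np.round(r["uv"]),r["mask"].sum(),onz(cam,r["uv"],z).round(3))
E
```

```text
{'t': 0.0, 'joints': array([ 1.22231073,  0.31174811,  0.0139626 ,  1.51307724, -0.00445304,
        1.31917323, -0.02721919]), 'qvel': array([ 0.00046087, -0.00042171,  0.00218889, -0.00016704,  0.00058816,
        0.00176166, -0.00056272]), 'effort': array([ 4.18524824e-04, -3.79908299e+01,  1.46296285e-01, -2.30589831e+01,
        1.20345672e-02,  1.35799448e-02, -6.08287820e-06]), 'eef_pos': array([ 0.165929  , -0.52363392,  0.24120048]), 'orientation': array([-3.13921770e+00,  3.70051046e-05,  3.06857864e-01]), 'wrist_force': array([0.21986133, 1.13186163, 0.72992716]), 'moment': array([-1.33233014e-05, -9.63170496e-03, -1.73547410e-02]), 'gripper_force': 0.0, 'finger_gap': 0.08529478624845367}
top [ 0.39287988 -0.01175958  1.22675912]
ring_a_center 0.59 [279. 200.] 156 [ 0.584 -0.042  0.085]
plug 0.47 [252. 164.] 121 [0.672 0.024 0.107]
tray 0.83 [266. 208.] 15455 [ 0.565 -0.008  0.075]
side [0.08544188 0.69522229 0.74245478]
ring_a_center 0.64 [313. 230.] 186 [0.479 0.015 0.085]
adapter 0.67 [313. 233.] 201 [0.455 0.054 0.115]
plug 0.66 [241. 207.] 152 [0.645 0.063 0.107]
tray 0.58 [282. 230.] 15240 [0.543 0.045 0.075]
```

View pics/t0.png

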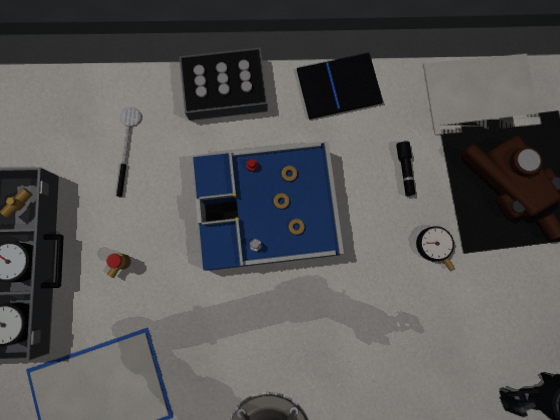

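View pics/s0.png

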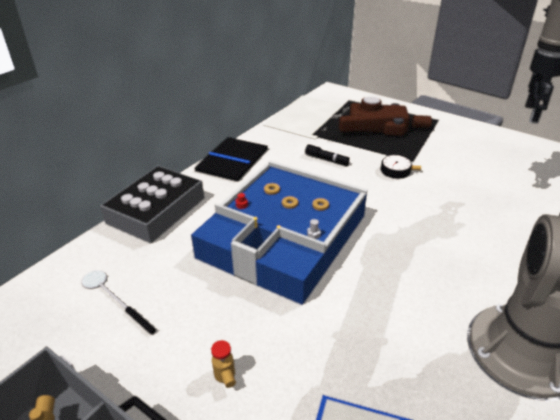

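```bash
python3 - <<'E'
from h import *
im=cv2.imread("pics/t0.png");cv2.imwrite("pics/t0c.png",cv2.resize(im[135:285,180:360],None,fx=4.4,fy=4,interpolation=cv2.INTER_CUBIC)[:600,:800])
for cam,(x0,x1,y0,y1) in {"top":(240,332,155,258),"side":(228,350,170,250)}.items():
  im=cv2.imread(f"pics/{cam[0]}0.png");h=cv2.cvtColor(im,cv2.COLOR_BGR2HSV)
  m=((h[...,0]>10)&(h[...,0]<35)&(h[...,1]>90)&(h[...,2]>60)).astype(np.uint8)
  mm=np.zeros_like(m);mm[y0:y1,x0:x1]=m[y0:y1,x0:x1]
  n,_,st,_=cv2.connectedComponentsWithStats(mm)
  for s in st[1:]:
    if s[4]>8:
      uv=(s[0]+(s[2]-1)/2,s[1]+(s[3]-1)/2); print(cam,uv,s[2:],onz(cam,uv,.082).round(4))
E
```

```text
top (np.float64(289.0), np.float64(173.0)) [ 15  15 140] [ 0.6536 -0.0687  0.082 ]
top (np.float64(281.0), np.float64(201.0)) [ 15  15 144] [ 0.5817 -0.0463  0.082 ]
top (np.float64(296.0), np.float64(226.5)) [ 15  16 145] [ 0.5162 -0.0821  0.082 ]
side (np.float64(271.5), np.float64(188.5)) [ 14  10 116] [ 0.654  -0.0684  0.082 ]
side (np.float64(289.5), np.float64(202.0)) [ 16  11 125] [ 0.5836 -0.0464  0.082 ]
side (np.float64(320.5), np.float64(204.0)) [ 16  11 129] [ 0.5168 -0.0825  0.082 ]
side (np.float64(255.0), np.float64(221.5)) [ 3 10 18] [0.6068 0.062  0.082 ]
```

View pics/t0c.png

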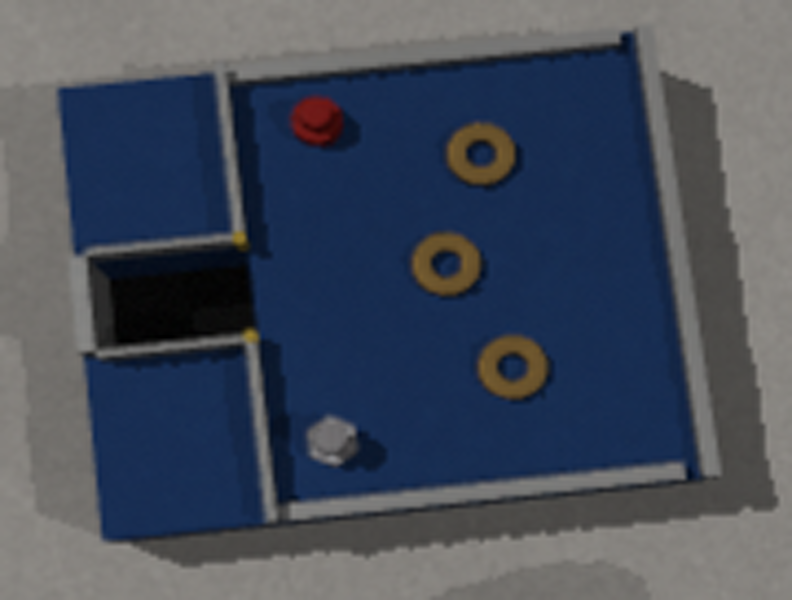

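```bash
python3 - <<'E'
from h import *
f=lambda x,y,z:onz("top",(180+(x+.5)/4.4-.5,135+(y+.5)/4-.5),z)
P=[f(239,240,.1),f(250,336,.1)];print("posts",P)
W=[f(222,74,.099),f(271,518,.099)];print("wall",W)
L=[f(60,90,.075),f(105,538,.075)];print("left",L)
Rr=[f(647,30,.087),f(709,475,.087)];print("rear rim",Rr)
T=[f(228,78,.087),f(622,40,.087)];B=[f(290,510,.087),f(685,471,.087)];print("side rims",T,B)
for n,v in(("P",P),("W",W),("L",L),("R",Rr)):
  d=v[0]-v[1];print(n,np.degrees(np.arctan2(d[1],d[0])),np.linalg.norm(d))
for n,v in(("T",T),("B",B)):
  d=v[0]-v[1];print(n,np.degrees(np.arctan2(-d[0],d[1])),np.linalg.norm(d))
print("plug",f(318,112,.107),"adapter",f(333,435,.115))
E
```

```text
posts [array([0.59748418, 0.07072335, 0.1       ]), array([0.53727746, 0.06522575, 0.1       ])]
wall [array([0.70420997, 0.07934978, 0.099     ]), array([0.42587846, 0.05500577, 0.099     ])]
left [array([0.70219783, 0.17573587, 0.075     ]), array([0.41670948, 0.149648  , 0.075     ])]
rear rim [array([ 0.73138264, -0.16752619,  0.087     ]), array([ 0.44644293, -0.19021132,  0.087     ])]
side rims [array([0.70482476, 0.07687736, 0.087     ]), array([ 0.72506479, -0.15265416,  0.087     ])] [array([0.43082899, 0.04506661, 0.087     ]), array([ 0.44922557, -0.17683364,  0.087     ])]
P 5.217331510456403 0.06045719118233244
W 4.99860360099105 0.2793940964209055
L 5.221177312352704 0.286677827416475
R 4.551933152125609 0.28584130753900405
T 5.039292890297165 0.2304221741962434
B 4.7392534325954925 0.22266151923461808
plug [0.67640965 0.02454537 0.107     ] adapter [0.47415837 0.01947861 0.115     ]
```

The top crop shows the gate posts at (239,240) and (250,336), the three rings at (481,154), (447,264) and (513,366), the plug at (318,118) and the adapter at (333,440). The tray is yawed about 95° and the gate is at about (0.567, 0.065). I'll cradle each ring between two part-closed fingertips, starting with the middle ring.

```bash
python3 -m jog '[{"linear":[21,21.7,-2],"angular":[0,0,0.07]},{"linear":[21,21.7,-2],"angular":[0,0,0.07]},{"linear":[21,21.7,-2],"angular":[0,0,0.07]},{"linear":[21,21.7,-2],"angular":[0,0,0.07]},{"linear":[21,21.7,-2],"angular":[0,0,0.07]},{"linear":[21,21.7,-2],"angular":[0,0,0.07]},{"linear":[21,21.7,-2],"angular":[0,0,0.07]},{"linear":[21,21.7,-2],"angular":[0,0,0.07]},{"linear":[21,21.7,-2],"angular":[0,0,0.07]},{"linear":[21,21.7,-2],"angular":[0,0,0.07]},{"linear":[21,21.7,-2],"angular":[0,0,0.07]},{"linear":[21,21.7,-2],"angular":[0,0,0.07]},{"linear":[21,21.7,-2],"angular":[0,0,0.07]},{"linear":[21,21.7,-2],"angular":[0,0,0.07]},{"linear":[21,21.7,-2],"angular":[0,0,0.07]},{"linear":[21,21.7,-2],"angular":[0,0,0.07]},{"linear":[21,21.7,-2],"angular":[0,0,0.07]},{"linear":[21,21.7,-2],"angular":[0,0,0.07]},{"linear":[21,21.7,-2],"angular":[0,0,0.07]},{"linear":[0,0,0],"angular":[0,0,0]}]' 0.76
```

```text
t: 2.17
eef_pos: [0.5686, -0.104, 0.204]
orientation: [3.138, -0.006, 1.649]
wrist_force: [0.0, 1.1, -0.5]
finger_gap: 0.0205
gripper_force: 0.0
```

```bash
python3 -m jog '[{"linear":[10,7,0],"angular":[0,0,0.03]},{"linear":[10,7,0],"angular":[0,0,0.03]},{"linear":[0,0,-20],"angular":[0,0,0]},{"linear":[0,0,-20],"angular":[0,0,0]},{"linear":[0,0,-20],"angular":[0,0,0]},{"linear":[0,0,-20],"angular":[0,0,0]},{"linear":[0,0,-15],"angular":[0,0,0]},{"linear":[0,0,-10],"angular":[0,0,0]},{"linear":[0,0,-5],"angular":[0,0,0]},{"linear":[0,0,-5],"angular":[0,0,0]},{"linear":[0,0,0],"angular":[0,0,0]},{"linear":[0,0,0],"angular":[0,0,0]}]'
python3 - <<'E'
from h import *
save("side","s1");a=save("top","t1")
im=np.vstack([cv2.imread("pics/t1.png")[140:275,180:360],cv2.imread("pics/s1.png")[155:290,190:370]]);print(im.shape)
cv2.imwrite("pics/c1.png",np.hstack([cv2.resize(im[:135],None,fx=2.2,fy=2.2),cv2.resize(im[135:],None,fx=2.2,fy=2.2)]))
E
```

```text
t: 3.17
eef_pos: [0.5857, -0.0981, 0.09]
orientation: [3.14, 0.0, 1.697]
wrist_force: [0.1, 0.3, 0.7]
finger_gap: 0.0204
gripper_force: 0.0
(270, 180, 3)
```

View pics/c1.png

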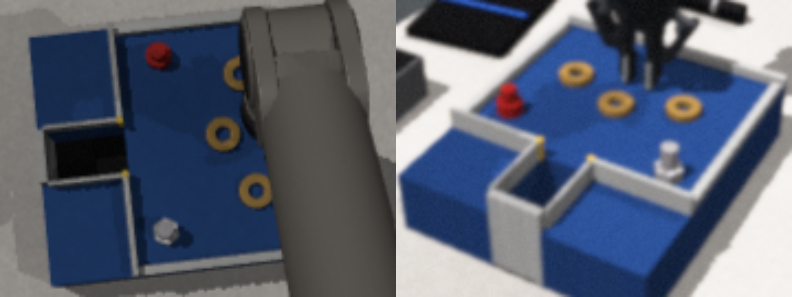

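The left half (top) shows the middle ring at (222,133), clear of the gripper. The right half (side) shows both fingertips just behind it, at about (640,80) with the ring at (616,103). Pushing now.

```bash
python3 -m jog '[{"linear":[0,10,-1],"angular":[0,0,0]},{"linear":[0,10,-1],"angular":[0,0,0]},{"linear":[-1,10,0],"angular":[0,0,0]},{"linear":[-1.5,10,0],"angular":[0,0,0]},{"linear":[-1.5,10,0],"angular":[0,0,0]},{"linear":[-1.5,10,0],"angular":[0,0,0]},{"linear":[-1.5,10,0],"angular":[0,0,0]},{"linear":[-1.5,10,0],"angular":[0,0,0]},{"linear":[-1.5,10,0],"angular":[0,0,0]},{"linear":[-1.5,10,0],"angular":[0,0,0]},{"linear":[-1.5,10,0],"angular":[0,0,0]},{"linear":[-1.5,10,0],"angular":[0,0,0]},{"linear":[0,0,0],"angular":[0,0,0]}]'
cat > look.py <<'E'
import sys
from h import *
save("side","s"+sys.argv[1]);save("top","t"+sys.argv[1])
G=np.array([.567,.0648]);u=np.array([-.087,.996]);v=np.array([-.996,-.087])
for cam,(x0,x1,y0,y1) in {"top":(200,332,155,258),"side":(200,350,170,265)}.items():
  im=cv2.imread(f"pics/{cam[0]}{sys.argv[1]}.png");h=cv2.cvtColor(im,cv2.COLOR_BGR2HSV)
  m=((h[...,0]>10)&(h[...,0]<35)&(h[...,1]>90)&(h[...,2]>60)).astype(np.uint8)
  mm=np.zeros_like(m);mm[y0:y1,x0:x1]=m[y0:y1,x0:x1]
  for s in cv2.connectedComponentsWithStats(mm)[2][1:]:
    if s[4]>20:
      uv=(s[0]+(s[2]-1)/2,s[1]+(s[3]-1)/2);p=onz(cam,uv,.082)[:2];print(cam,uv,s[2:],p.round(4),"uv",((p-G)@u).round(4),((p-G)@v).round(4))
e=telemetry.observe();p=e["eef_pos"][:2];print("tool uv",(p-G)@u,(p-G)@v)
a=cv2.imread(f"pics/t{sys.argv[1]}.png")[140:275,180:360];b=cv2.imread(f"pics/s{sys.argv[1]}.png")[155:290,190:370]
cv2.imwrite(f"pics/c{sys.argv[1]}.png",np.hstack([cv2.resize(a,None,fx=2.2,fy=2.2),cv2.resize(b,None,fx=2.2,fy=2.2)]))
E
python3 look.py 2
```

```text
t: 4.35
eef_pos: [0.5699, 0.0262, 0.0874]
orientation: [-3.142, -0.003, 1.701]
wrist_force: [0.1, 0.4, 0.5]
finger_gap: 0.0204
gripper_force: 0.0
top (np.float64(289.0), np.float64(173.0)) [ 15  15 142] [ 0.6536 -0.0687] uv -0.1405 -0.0746
top (np.float64(297.0), np.float64(226.5)) [13 14 71] [ 0.5162 -0.0846] uv -0.1444 0.0636
side (np.float64(320.0), np.float64(204.0)) [ 15  11 134] [ 0.5178 -0.0819] uv -0.1418 0.0618
side (np.float64(271.0), np.float64(225.5)) [ 17  14 145] [0.5676 0.0527] uv -0.0121 0.0004
tool uv -0.041723509903056684 0.00038668192789470963
```

```bash
python3 -m jog '[{"linear":[-0.7,8,0],"angular":[0,0,0]},{"linear":[-0.7,8,0],"angular":[0,0,0]},{"linear":[-0.7,8,0],"angular":[0,0,0]},{"linear":[0,0,0],"angular":[0,0,0]},{"linear":[0,0,0],"angular":[0,0,0]},{"linear":[0,0,0],"angular":[0,0,0]}]'; python3 look.py 3
```

```text
t: 4.95
eef_pos: [0.5685, 0.0461, 0.0872]
orientation: [-3.141, 0.0, 1.697]
wrist_force: [0.2, 0.0, 0.2]
finger_gap: 0.0203
gripper_force: 0.0
top (np.float64(289.0), np.float64(173.0)) [ 15  15 142] [ 0.6536 -0.0687] uv -0.1405 -0.0746
top (np.float64(296.5), np.float64(226.5)) [14 14 95] [ 0.5162 -0.0833] uv -0.1431 0.0635
side (np.float64(320.0), np.float64(204.0)) [ 15  11 134] [ 0.5178 -0.0819] uv -0.1418 0.0618
tool uv -0.019328145265732947 0.00013813137515874985
```

View pics/c3.png

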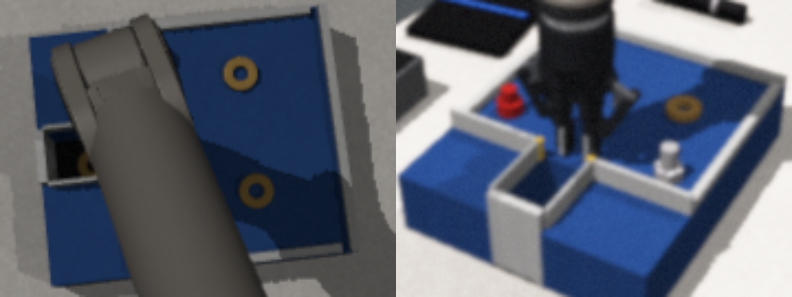

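Ring 1 has dropped: brass shows in the slot at (85,163) and the other two rings have not moved. Next, the far ring.

```bash
python3 -m jog '[{"linear":[0,-3,10],"angular":[0,0,0]},{"linear":[0,0,25],"angular":[0,0,0]},{"linear":[0,0,25],"angular":[0,0,0]},{"linear":[0,0,25],"angular":[0,0,0]},{"linear":[0,0,5],"angular":[0,0,0]},{"linear":[11.5,-15,0],"angular":[0,0,0.058]},{"linear":[11.5,-15,0],"angular":[0,0,0.058]},{"linear":[11.5,-15,0],"angular":[0,0,0.058]},{"linear":[11.5,-15,0],"angular":[0,0,0.058]},{"linear":[11.5,-15,0],"angular":[0,0,0.058]},{"linear":[11.5,-15,0],"angular":[0,0,0.058]},{"linear":[11.5,-15,0],"angular":[0,0,0.058]},{"linear":[11.5,-15,0],"angular":[0,0,0.058]},{"linear":[11.5,-15,0],"angular":[0,0,0.058]},{"linear":[11.5,-15,0],"angular":[0,0,0.058]},{"linear":[0,0,0],"angular":[0,0,0]},{"linear":[0,0,0],"angular":[0,0,0]}]'
```

```text
t: 6.47
eef_pos: [0.6834, -0.109, 0.1765]
orientation: [-3.141, -0.001, 2.273]
wrist_force: [-1.0, 0.5, -0.4]
finger_gap: 0.0203
gripper_force: 0.0
```

```bash
python3 -m jog '[{"linear":[1.5,4,-15],"angular":[0,0,0]},{"linear":[0,0,-20],"angular":[0,0,0]},{"linear":[0,0,-20],"angular":[0,0,0]},{"linear":[0,0,-15],"angular":[0,0,0]},{"linear":[0,0,-10],"angular":[0,0,0]},{"linear":[0,0,-5],"angular":[0,0,0]},{"linear":[0,0,-4],"angular":[0,0,0]},{"linear":[0,0,0],"angular":[0,0,0]},{"linear":[0,0,0],"angular":[0,0,0]}]'; python3 look.py 4
```

```text
t: 7.22
eef_pos: [0.6855, -0.1028, 0.0893]
orientation: [3.14, 0.001, 2.277]
wrist_force: [-0.5, 0.4, -0.0]
finger_gap: 0.0204
gripper_force: 0.0
top (np.float64(289.0), np.float64(173.0)) [ 15  15 144] [ 0.6536 -0.0687] uv -0.1405 -0.0746
top (np.float64(223.0), np.float64(213.5)) [13 12 69] [0.5533 0.0999] uv 0.0362 0.0106
top (np.float64(296.0), np.float64(226.5)) [ 15  16 149] [ 0.5162 -0.0821] uv -0.1419 0.0633
side (np.float64(271.5), np.float64(188.5)) [ 14  10 118] [ 0.654  -0.0684] uv -0.1402 -0.0751
side (np.float64(320.5), np.float64(204.0)) [ 16  11 129] [ 0.5168 -0.0825] uv -0.1424 0.0628
tool uv -0.17741077808791714 -0.1037530982441842
```

```bash
python3 -m jog '[{"linear":[-6.5,8,-1],"angular":[0,0,0]},{"linear":[-6.5,8,-1],"angular":[0,0,0]},{"linear":[-7,8,0],"angular":[0,0,0]},{"linear":[-7,8,0],"angular":[0,0,0]},{"linear":[-7,8,0],"angular":[0,0,0]},{"linear":[-7,8,0],"angular":[0,0,0]},{"linear":[-7,8,0],"angular":[0,0,0]},{"linear":[-7,8,0],"angular":[0,0,0]},{"linear":[-7,8,0],"angular":[0,0,0]},{"linear":[-7,8,0],"angular":[0,0,0]},{"linear":[-7,8,0],"angular":[0,0,0]},{"linear":[-7,8,0],"angular":[0,0,0]},{"linear":[-7,8,0],"angular":[0,0,0]},{"linear":[0,0,0],"angular":[0,0,0]},{"linear":[0,0,0],"angular":[0,0,0]}]'; python3 look.py 5
```

```text
t: 8.57
eef_pos: [0.594, 0.0028, 0.0863]
orientation: [-3.141, -0.002, 2.279]
wrist_force: [0.0, 1.1, 1.3]
finger_gap: 0.0204
gripper_force: 1.0
top (np.float64(248.5), np.float64(206.0)) [ 8 13 52] [0.5709 0.0358] uv -0.0292 -0.0013
top (np.float64(223.0), np.float64(214.0)) [13 11 63] [0.5521 0.0999] uv 0.0363 0.0118
side (np.float64(320.5), np.float64(204.0)) [ 16  11 139] [ 0.5168 -0.0825] uv -0.1424 0.0628
side (np.float64(275.5), np.float64(219.5)) [ 16  16 160] [0.5719 0.0289] uv -0.0362 -0.0018
side (np.float64(255.0), np.float64(222.0)) [ 3 11 22] [0.6056 0.0634] uv -0.0047 -0.0384
tool uv -0.0652230515672338 -0.022193021965352888
```

```bash
python3 -m jog '[{"linear":[-2.1,-1.6,1],"angular":[0,0,-0.0886]},{"linear":[-2.2,-1.4,0],"angular":[0,0,-0.0886]},{"linear":[-2.3,-1.3,0],"angular":[0,0,-0.0886]},{"linear":[-2.4,-1.0,0],"angular":[0,0,-0.0886]},{"linear":[-2.5,-0.8,0],"angular":[0,0,-0.0886]},{"linear":[-2.5,-0.5,0],"angular":[0,0,-0.0886]},{"linear":[-2.6,-0.4,0],"angular":[0,0,-0.0886]},{"linear":[0,0,0],"angular":[0,0,0]},{"linear":[0,0,0],"angular":[0,0,0]}]'; python3 look.py 6
```

```text
t: 9.42
eef_pos: [0.5786, -0.0068, 0.087]
orientation: [-3.141, 0.001, 1.658]
wrist_force: [-0.8, -0.0, -0.5]
finger_gap: 0.0202
gripper_force: 0.0
top (np.float64(247.5), np.float64(206.0)) [ 6 11 35] [0.5709 0.0383] uv -0.0267 -0.0016
top (np.float64(223.0), np.float64(213.5)) [13 12 64] [0.5533 0.0999] uv 0.0362 0.0106
side (np.float64(320.5), np.float64(204.0)) [ 16  11 139] [ 0.5168 -0.0825] uv -0.1424 0.0628
side (np.float64(276.0), np.float64(219.5)) [ 17  16 160] [0.571  0.0282] uv -0.0368 -0.0008
tool uv -0.07193069147378564 -0.005490831529810123
```

```bash
python3 -m jog '[{"linear":[-2,9,0],"angular":[0,0,0]},{"linear":[-2,9,0],"angular":[0,0,0]},{"linear":[-1.5,9,0],"angular":[0,0,0]},{"linear":[-1,9,0],"angular":[0,0,0]},{"linear":[-0.8,8,0],"angular":[0,0,0]},{"linear":[-0.8,9,0],"angular":[0,0,0]},{"linear":[0,0,0],"angular":[0,0,0]},{"linear":[0,0,0],"angular":[0,0,0]},{"linear":[0,0,0],"angular":[0,0,0]}]'; python3 look.py 7
```

```text
t: 10.27
eef_pos: [0.5704, 0.0467, 0.0872]
orientation: [-3.142, 0.0, 1.657]
wrist_force: [-0.2, -0.2, 0.0]
finger_gap: 0.0206
gripper_force: 0.0
top (np.float64(296.5), np.float64(226.5)) [14 14 97] [ 0.5162 -0.0833] uv -0.1431 0.0635
side (np.float64(320.0), np.float64(204.0)) [ 15  11 133] [ 0.5178 -0.0819] uv -0.1418 0.0618
side (np.float64(259.0), np.float64(243.5)) [ 9  8 38] [0.5528 0.1177] uv 0.0539 0.0095
tool uv -0.0188752425590271 -0.001794071624819904
```

View pics/c7.png

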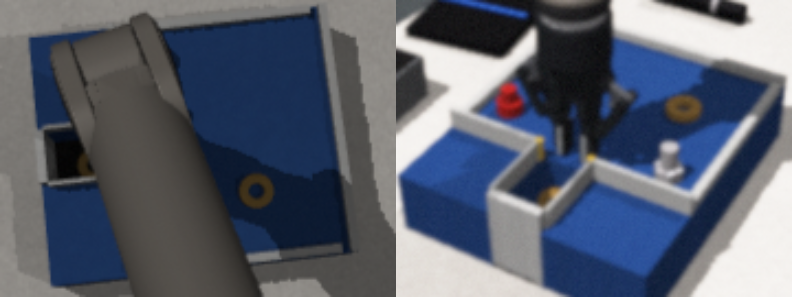

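Ring 2 is off the deck and brass is visible in the slot at (548,193). I'll move to the last ring and check the slot on the way.

```bash
python3 -m jog '[{"linear":[0,-3,10],"angular":[0,0,0]},{"linear":[0,0,25],"angular":[0,0,0]},{"linear":[0,0,25],"angular":[0,0,0]},{"linear":[0,0,25],"angular":[0,0,0]},{"linear":[0,0,10],"angular":[0,0,0]},{"linear":[-7.4,-17,0],"angular":[0,0,-0.054]},{"linear":[-7.4,-17,0],"angular":[0,0,-0.054]},{"linear":[-7.4,-17,0],"angular":[0,0,-0.054]},{"linear":[-7.4,-17,0],"angular":[0,0,-0.054]},{"linear":[-7.4,-17,0],"angular":[0,0,-0.054]},{"linear":[-7.4,-17,0],"angular":[0,0,-0.054]},{"linear":[-7.4,-17,0],"angular":[0,0,-0.054]},{"linear":[-7.4,-17,0],"angular":[0,0,-0.054]},{"linear":[-7.4,-17,0],"angular":[0,0,-0.054]},{"linear":[-7.4,-17,0],"angular":[0,0,-0.054]},{"linear":[0,0,0],"angular":[0,0,0]},{"linear":[0,0,0],"angular":[0,0,0]}]'; python3 look.py 8
```

```text
t: 11.78
eef_pos: [0.4958, -0.1278, 0.1823]
orientation: [3.141, 0.0, 1.113]
wrist_force: [0.8, 0.1, 0.2]
finger_gap: 0.0202
gripper_force: 0.0
top (np.float64(229.0), np.float64(211.5)) [15 16 90] [0.558  0.0849] uv 0.0208 0.0072
top (np.float64(296.0), np.float64(226.5)) [ 15  16 146] [ 0.5162 -0.0821] uv -0.1419 0.0633
side (np.float64(320.5), np.float64(204.0)) [ 16  11 126] [ 0.5168 -0.0825] uv -0.1424 0.0628
side (np.float64(259.0), np.float64(243.5)) [ 9  8 39] [0.5528 0.1177] uv 0.0539 0.0095
tool uv -0.18305001772195068 0.08657152315880305
```

View pics/c8.png

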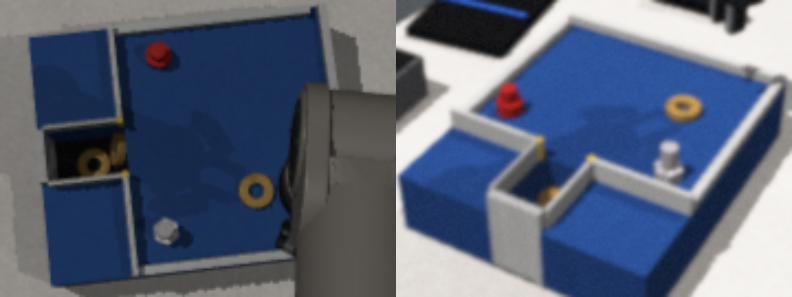

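The slot holds two rings below deck level, at about (93,163) and (118,150) in the top view, the second leaning against the slot wall. The plug and adapter are unmoved. Descending behind the last ring.

```bash
python3 -m jog '[{"linear":[0,1,-20],"angular":[0,0,0]},{"linear":[0,0,-20],"angular":[0,0,0]},{"linear":[0,0,-20],"angular":[0,0,0]},{"linear":[0,0,-15],"angular":[0,0,0]},{"linear":[0,0,-10],"angular":[0,0,0]},{"linear":[0,0,-5],"angular":[0,0,0]},{"linear":[0,0,-3],"angular":[0,0,0]},{"linear":[0,0,0],"angular":[0,0,0]},{"linear":[0,0,0],"angular":[0,0,0]}]'; python3 look.py 9
```

```text
t: 12.63
eef_pos: [0.4971, -0.1249, 0.0901]
orientation: [3.14, -0.0, 1.117]
wrist_force: [-0.2, -0.9, 0.5]
finger_gap: 0.0203
gripper_force: 0.0
top (np.float64(229.0), np.float64(211.5)) [15 16 90] [0.558  0.0849] uv 0.0208 0.0072
top (np.float64(295.5), np.float64(226.0)) [ 14  15 136] [ 0.5175 -0.0809] uv -0.1408 0.0619
side (np.float64(320.5), np.float64(204.0)) [ 16  11 127] [ 0.5168 -0.0825] uv -0.1424 0.0628
side (np.float64(259.0), np.float64(243.5)) [ 9  8 42] [0.5528 0.1177] uv 0.0539 0.0095
tool uv -0.1830886755944023 0.08604349863367679
```

```bash
python3 -m jog '[{"linear":[4.6,9.6,-1],"angular":[0,0,0]},{"linear":[4.6,9.6,-1],"angular":[0,0,0]},{"linear":[4.6,9.6,0],"angular":[0,0,0]},{"linear":[4.6,9.6,0],"angular":[0,0,0]},{"linear":[4.6,9.6,0],"angular":[0,0,0]},{"linear":[4.6,9.6,0],"angular":[0,0,0]},{"linear":[4.6,9.6,0],"angular":[0,0,0]},{"linear":[4.6,9.6,0],"angular":[0,0,0]},{"linear":[4.6,9.6,0],"angular":[0,0,0]},{"linear":[4.6,9.6,0],"angular":[0,0,0]},{"linear":[4.6,9.6,0],"angular":[0,0,0]},{"linear":[4.6,9.6,0],"angular":[0,0,0]},{"linear":[4.6,9.6,0],"angular":[0,0,0]},{"linear":[0,0,0],"angular":[0,0,0]},{"linear":[0,0,0],"angular":[0,0,0]}]'; python3 look.py 10
```

```text
t: 13.98
eef_pos: [0.5563, 0.0013, 0.0871]
orientation: [-3.141, -0.001, 1.119]
wrist_force: [0.2, -0.1, -0.3]
finger_gap: 0.0205
gripper_force: 0.0
top (np.float64(229.0), np.float64(212.0)) [15 15 88] [0.5568 0.0849] uv 0.0209 0.0085
side (np.float64(276.5), np.float64(220.5)) [ 16  14 152] [0.5679 0.0306] uv -0.0341 0.0021
side (np.float64(255.0), np.float64(221.5)) [ 3 10 21] [0.6068 0.062 ] uv -0.0063 -0.0394
side (np.float64(259.0), np.float64(243.5)) [ 9  8 38] [0.5528 0.1177] uv 0.0539 0.0095
tool uv -0.06407062580657433 0.016782561179597345
```

```bash
python3 -m jog '[{"linear":[2.4,-1.1,0],"angular":[0,0,0.09]},{"linear":[2.6,-0.8,0],"angular":[0,0,0.09]},{"linear":[2.5,-0.6,0],"angular":[0,0,0.09]},{"linear":[2.7,-0.4,0],"angular":[0,0,0.09]},{"linear":[2.6,-0.1,0],"angular":[0,0,0.09]},{"linear":[2.7,0.1,0],"angular":[0,0,0.09]},{"linear":[0,0,0],"angular":[0,0,0]},{"linear":[0,0,0],"angular":[0,0,0]}]'; python3 look.py 11
```

```text
t: 14.75
eef_pos: [0.5714, -0.0039, 0.0871]
orientation: [-3.141, 0.0, 1.653]
wrist_force: [-0.1, 0.6, 0.6]
finger_gap: 0.0203
gripper_force: 0.0
top (np.float64(246.0), np.float64(208.0)) [ 5 11 27] [0.5659 0.0421] uv -0.0225 0.003
top (np.float64(226.5), np.float64(211.5)) [20 16 99] [0.5582 0.0911] uv 0.027 0.0065
side (np.float64(276.5), np.float64(220.0)) [ 16  15 155] [0.5689 0.0291] uv -0.0357 0.0012
side (np.float64(255.0), np.float64(222.0)) [ 3 11 21] [0.6056 0.0634] uv -0.0047 -0.0384
side (np.float64(259.0), np.float64(243.5)) [ 9  8 39] [0.5528 0.1177] uv 0.0539 0.0095
tool uv -0.068512675494518 0.0017138942072326805
```

```bash
python3 -m jog '[{"linear":[-0.8,9,0],"angular":[0,0,0]},{"linear":[-0.8,9,0],"angular":[0,0,0]},{"linear":[-0.8,9,0],"angular":[0,0,0]},{"linear":[-0.8,9,0],"angular":[0,0,0]},{"linear":[-0.8,7,0],"angular":[0,0,0]},{"linear":[-0.8,8,0],"angular":[0,0,0]},{"linear":[0,0,0],"angular":[0,0,0]},{"linear":[0,0,0],"angular":[0,0,0]},{"linear":[0,0,0],"angular":[0,0,0]}]'
python3 -m jog '[{"linear":[0,-3,10],"angular":[0,0,0]},{"linear":[0,0,25],"angular":[0,0,0]},{"linear":[0,0,25],"angular":[0,0,0]},{"linear":[0,0,25],"angular":[0,0,0]},{"linear":[0,0,15],"angular":[0,0,0]},{"linear":[-5,-25,5],"angular":[0,0,0]},{"linear":[-5,-25,5],"angular":[0,0,0]},{"linear":[-5,-25,5],"angular":[0,0,0]},{"linear":[-5,-25,5],"angular":[0,0,0]},{"linear":[-5,-25,5],"angular":[0,0,0]},{"linear":[-5,-25,5],"angular":[0,0,0]},{"linear":[-5,-25,5],"angular":[0,0,0]},{"linear":[-5,-25,5],"angular":[0,0,0]},{"linear":[0,0,0],"angular":[0,0,0]},{"linear":[0,0,0],"angular":[0,0,0]}]'; python3 look.py 12
```

```text
t: 15.6
eef_pos: [0.5669, 0.0475, 0.0872]
orientation: [-3.141, 0.001, 1.656]
wrist_force: [-0.2, 0.0, 0.1]
finger_gap: 0.0209
gripper_force: 0.0
t: 16.85
eef_pos: [0.5263, -0.1584, 0.2282]
orientation: [3.141, 0.001, 1.651]
wrist_force: [0.3, 0.6, -0.3]
finger_gap: 0.0205
gripper_force: 0.0
top (np.float64(225.0), np.float64(212.5)) [ 21  14 125] [0.5557 0.0949] uv 0.0309 0.0086
side (np.float64(255.0), np.float64(221.5)) [ 3 10 21] [0.6068 0.062 ] uv -0.0063 -0.0394
tool uv -0.21494443010574613 0.05903542018071076
```

View pics/c12.png

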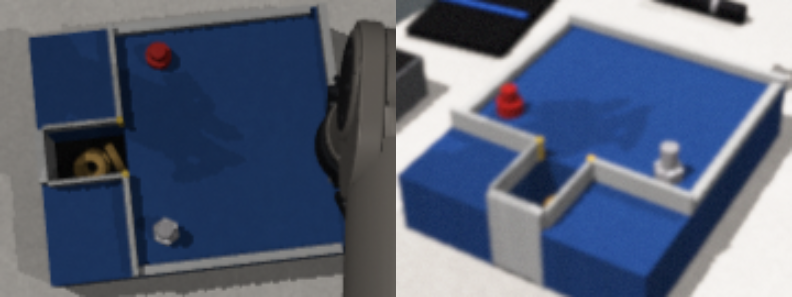

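The deck is clear and all three rings lie below deck level in the slot, around (95,160). The plug at (158,53) and adapter at (165,230) have not moved, and the gripper touches nothing.

```bash
python3 -c "
from station import workorder;print(workorder.finish_job())"
```

```text
the job is handed in; nothing more can be done
None
```

I pushed all three brass rings through the gate one at a time, each dropping into the slot before the next, left the adapter and plug where they were, and handed the job in at about 17 s of the 54 s allowed.

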